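Take the depth of a drilled turning blank

TASK

Take the depth gauge from its stand and push its rod, grip upward, into the blind hole in the top of the clamped wooden blank until it really bottoms out, feeling your way gently through the drag of the bore. Then slide the collar down the rod until it sits on the top face of the blank to mark the depth, and leave the gauge standing there, still bottomed, without disturbing the other things on the bench.

Things in the scene. Friction and masses are not known exactly. Their poses are not given: they have to be found in the camera images.
- gauge: The depth gauge, loose, about 110 g, upright in its stand at the start: a round steel rod, diameter 10 mm, its foot tapered to 6 mm over the last 8 mm; 100 to 130 mm above the tip a square dark-wood grip, 16 x 16 x 30 mm; in between, the collar. Origin at the rod's tip, z along the rod to the grip, x and y square to the grip's flat sides.
- gauge_grip (a point): A point on the rod's axis inside the square grip, 119 mm above the tip, a good place to take it (the collar below is wider than the grip).
- collar_foot (a point): Centre of the flat underside of the collar: a steel disc 36 mm in diameter and 16 mm tall around the rod.
- collar (a joint): How far the collar has been slid down the rod from its top place (m). At 0 it touches the grip and its underside is 84 mm above the tip; it starts at 0 to 0.006, grows downward, at most 0.065. It stays where it is left; about 2.5 N slides it.
- fixture: A bench fixture fixed to the table: a steel base 110 x 170 x 10 mm, two grey jaws 55 mm high on its +y and -y sides, and clamped between them a square upright wooden blank 70 x 70 mm whose top face is 110 mm above the table. Origin at the centre of the base's underside, z up.
- hole_mouth (a point): Centre of the mouth of the vertical blind hole in the blank's top face: diameter 11.5 mm, 2 mm chamfer, 48 to 72 mm deep, different each time. From 20 mm down its springy wall grips the rod: 6 to 9 N to enter at 20 to 28 mm (a false stop), then 4 to 6 N of drag all the way, so it does not fall in. At the bottom the resistance jumps (13 N is plainly the bottom; 30 N is too much).
- stand: The gauge's wooden stand, fixed: foot 70 x 70 x 8 mm, block 46 x 46 mm, top 55 mm above the table, with a vertical socket 11.5 mm in diameter in which the gauge stands loosely, its tip 10 mm above the table. Origin at the centre of its underside.
- other_stand: A like stand, which holds the drive centre, not the gauge. The two stands can change places.
- drive_centre: Bystander: a short steel drive centre, 24 mm thick head with a point on top, 88 mm long, standing in the other stand. Origin at its foot.
- offcut: Bystander: solid block of dark wood lying on the table, 45 x 130 x 45 mm; origin under its centre.
- glue: Bystander: white bottle 40 mm in diameter, 100 mm tall; origin under its centre.
- finish: Bystander: amber jar 70 mm in diameter, 75 mm tall; origin under its centre.
- wrench: Bystander: wrench lying on the table.
- gouge: Bystander: a long-handled tool, 240 mm, lying on the table.
- bush: Bystander: brass ring 44 mm in diameter, 18 mm tall; origin under its centre.

How it is judged:
By the outcome, as a careful person would: the job done as asked, in the order asked, and still so for the second after the job is handed in, with the robot touching nothing.
It also fails if it takes over 48 s, if anything falls off the work surface, if the arm or the gripper's body presses on something with over 40 N, if the wrist force passes 120 N, or if a joint passes its speed limit or range.

ROBOT

A 6-joint arm with a two-finger parallel gripper is mounted at the origin on the work surface. World frame = base frame: x ahead of the robot, y to its left, z up, the work surface at z = 0. Lengths are in m, angles in rad, forces in N, time in s.
With the tool pointing down it reaches from about 0.25 to 0.725 m from the base axis. Payload 4 kg.
Tool frame: the origin (TCP) lies on the centre line of the jaws, within the pads' length; the fingertips stand 17 mm ahead of it and the grasp point (between the pads) lies 2 mm behind it; z points along the fingers, y is the line along which they close (so a half turn about z gives the same grasp; the last joint's range is limited). The gripper opens to 85 mm and grips with 20 to 120 N. Pads are 22 mm wide; open, the fingers measure 114 mm over their backs; the gripper's body (76 mm by 85 mm) begins 54 mm behind the grasp point. The pads swing forward as they close: fully open they stand 13 mm farther back than shut.
Start: joints at [-1.204, 0.241, 0.005, 1.335, 0, 1.571], TCP at [0.179, -0.467, 0.248] pointing down, gripper open.
Joint ranges: [-2.72, 2.72], [-1.05, 1.87], [-1.09, 1.28], [-1.99, 2.15], [-1.42, 1.44], [-3.14, 3.14]. Speed limits (rad/s): [2.79, 2.79, 3.14, 3.14, 3.14, 3.14].

INTERFACE

Orientations are given as a unit quaternion [x, y, z, w].
In Python, from workcell import bot, camera, get_calibration gives the robot as it stands.
- The arm moves only by the tool apply_moves, never from a script. Its argument "steps" is a list of rows, each a list of 3 entries, a list of its own where there are three numbers: the shift along the tool's x, y, z as a fraction of full scale, then the turn, a rotation vector about the tool's x, y, z as a fraction of full scale, then the opening, from 0 (shut) to 1 (fully open). A call has exactly 8 rows; each row shifts and turns the commanded pose from where the row before left it, along the tool's axes as they then stand; what a row does not reach is not made up. Full scale, the value 1, is 20 cm for a shift and pi rad for a turn. A row lasts 1/12 s, in which the tool goes at most 41.7 mm and 7.16 degrees, less where a joint would pass 70% of its speed; a pose out of reach is approached as far as the arm can. A call with a number of a shift or a turn outside -1 to 1 is refused whole. A call with a gripper value outside its range is refused whole. The fingers move at their own pace and stop on an object; the grip force is fixed at half the most. Time passes only in rows, so rows that do not move let the fingers close, or fill a call up. It gives the time, the measured TCP pose, the force, the opening and the grip force at its end, in the units of the state.
- bot.get_obs(): the state, without advancing time (a new reading comes with each control period).
- camera(name): name is "scene" or "top" or "wrist"; returns (picture, depth): 384x512x3 uint8, red, green, blue; 384x512 float32, m along the optical axis (not along the pixel's ray), 0 where there is no reading.
- get_calibration(name): a dict with "fov_y" (degrees; the focal length in pixels is half the picture's height over the tangent of half this angle, whatever the lens; pixels are square), "cx", "cy" (the principal point, pixels), "rvec" (rotation vector, rad) and "tvec" (3), from world to camera coordinates, as OpenCV has them. Camera axes: x right, y down, z forward; pixel columns grow to the right and rows downward; lengths in m; the calibration is good to about 2 mm. A picture is of the moment at which its call begins: read the wrist's pose just before it. get_calibration takes no time and is no camera call; for the wrist camera it gives the pose at the moment of the call.
- bot.job_done(): hands the job in; it is judged then, once.
The state is a dict: "clock": time; "joint_pos": joint angles; "joint_vel": joint speeds; "tau": joint torques, N m; "eef_pos": TCP position; "tool_rot": TCP orientation; "ft_force": force on the tool from outside, world axes, zero at the start; "ft_torque": the same for the moment, N m; "grip_width": finger opening in m; "grasp_force": force on a finger pad.
Only numpy, scipy, OpenCV 4.12 (cv2) and the standard library are available. Lean on these libraries where they do the work, as an engineer would, in place of code of your own. Each camera call takes 0.05 s, during which the arm holds its last target. There are 200 camera calls.

## Working session

There is one attempt and no reset: what is moved stays moved. The work goes in short steps, Python scripts to look and compute and a tool call to move; the robot and the scene stay as the last step left them, time stands still between calls to the robot, and variables do not carry over. Pictures are saved under pics/ and viewed, at most 10 in all, crops included, and the job is handed in when it is done.

Besides the shell and the picture viewer there is one more tool, called after "Call:" by a JSON object that holds its "op" and its "data", one argument or row to a line. apply_moves: Moves the arm, as the interface text tells. Its arguments: {"type":"object","properties":{"steps":{"type":"array"}},"required":["steps"]}

```bash
mkdir -p pics; cat > h.py <<'E'
import numpy as np,cv2
from workcell import bot,camera,get_calibration
def cap(name):
    c=get_calibration(name); im,d=camera(name); return c,im,d
def cloud(c,d):
    h,w=d.shape; f=h/2/np.tan(np.radians(c['fov_y'])/2)
    v,u=np.mgrid[:h,:w]
    P=np.stack([(u-c['cx'])/f*d,(v-c['cy'])/f*d,d],-1)
    R=cv2.Rodrigues(np.array(c['rvec'],float))[0]
    W=(P-np.array(c['tvec']).ravel())@R
    W[d==0]=np.nan
    return W
def save(n,im): cv2.imwrite(n,cv2.cvtColor(im,cv2.COLOR_RGB2BGR))
E
python3 - <<'E'
from h import *
o=bot.get_obs(); print({k:np.round(v,4).tolist() for k,v in o.items()})
for n in ['scene','top']:
    c,im,d=cap(n); save(f'pics/{n}.png',im); print(n,c); np.savez(f'{n}.npz',im=im,W=cloud(c,d))
E
```

```text
{'clock': 0.0, 'joint_pos': [-1.204, 0.2414, 0.0037, 1.3352, 0.0, 1.5708], 'joint_vel': [0.0014, 0.0013, 0.0013, 0.0023, -0.0017, -0.0004], 'tau': [-0.0004, -37.2316, 25.2409, 0.0169, 0.0001, 0.0], 'eef_pos': [0.1791, -0.4662, 0.2474], 'tool_rot': [0.9832, 0.1824, -0.0002, -0.0011], 'ft_force': [-0.0941, -0.2804, 0.392], 'ft_torque': [-0.0135, -0.0244, -0.0126], 'grasp_force': 0.0, 'grip_width': 0.0853}
scene {'fov_y': 45.2025633960465, 'cx': 246.5125966277718, 'cy': 183.01679996543373, 'rvec': array([ 0.92251447,  2.41287134, -1.15206817]), 'tvec': array([ 0.44971921, -0.14250036,  1.49372085])}
top {'fov_y': 43.66807233452253, 'cx': 244.92302892987274, 'cy': 188.65228680560094, 'rvec': array([ 2.11358487, -2.12725477,  0.20718519]), 'tvec': array([0.01056587, 0.60671693, 1.50105901])}
```

View pics/top.png

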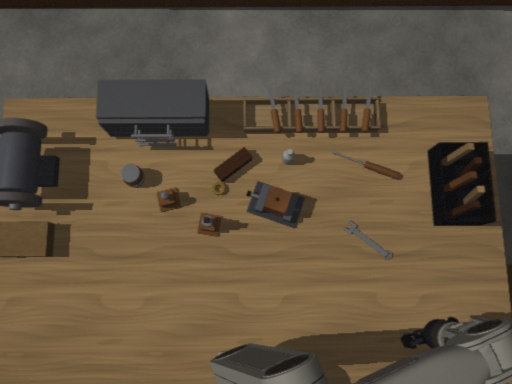

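View pics/scene.png

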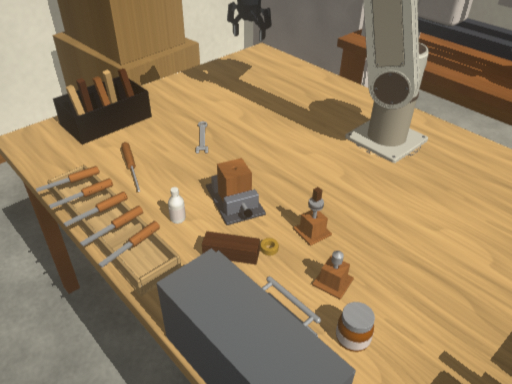

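The top view shows the gauge's stand at (209,224) and the drive centre's stand at (168,199). The fixture is at (277,203), with the hole near (278,199). The scene view confirms that the gauge, with its dark grip, is at (317,195).

```bash
python3 - <<'E'
from h import *
for n,b in [('top',(195,235,205,245)),('top',(245,308,178,230)),('scene',(295,335,180,245)),('scene',(205,270,150,225))]:
    z=np.load(n+'.npz'); W=z['W'][b[2]:b[3],b[0]:b[1]].reshape(-1,3)
    print(n,b)
    for lo,hi in [(.015,.045),(.05,.06),(.075,.115),(.105,.118),(.118,.145)]:
        m=(W[:,2]>lo)&(W[:,2]<hi); 
        if m.sum()>2: print(lo,hi,m.sum(),W[m].mean(0).round(4),W[m].min(0).round(4),W[m].max(0).round(4))
z=np.load('top.npz');W=z['W'];im=z['im']
# blank top face
m=(abs(W[...,2]-.11)<.006).astype(np.uint8); m[:, :240]=0;m[:,315:]=0
p=W[m>0]; print(p.mean(0),cv2.minAreaRect(p[:,:2].astype(np.float32)))
print(W[199,278],W[222,209])
big=cv2.resize(im[160:250,150:320],None,fx=4.5,fy=4.5,interpolation=cv2.INTER_CUBIC);save('pics/topz.png',big)
E
```

```text
top (195, 235, 205, 245)
0.015 0.045 33 [0.4829 0.1236 0.0281] [0.4639 0.1021 0.015 ] [0.5339 0.1617 0.0443]
0.05 0.06 85 [0.4911 0.1245 0.055 ] [0.4729 0.1035 0.0501] [0.5218 0.1522 0.0599]
0.075 0.115 77 [0.4957 0.1263 0.1029] [0.4801 0.1102 0.0933] [0.5154 0.1451 0.111 ]
0.105 0.118 22 [0.4944 0.1273 0.1074] [0.4801 0.1128 0.1055] [0.5113 0.1441 0.111 ]
0.118 0.145 35 [0.497  0.1277 0.1372] [0.4895 0.1196 0.1199] [0.5064 0.1356 0.1446]
top (245, 308, 178, 230)
0.015 0.045 159 [ 0.5529 -0.0713  0.0315] [ 0.4921 -0.1831  0.0151] [0.623  0.0032 0.0449]
0.05 0.06 364 [ 0.5628 -0.0927  0.0547] [ 0.5036 -0.1628  0.0501] [ 6.23e-01 -1.00e-04  5.99e-02]
0.075 0.115 504 [ 0.5615 -0.0932  0.1075] [ 0.5201 -0.1378  0.0752] [ 0.6078 -0.0499  0.115 ]
0.105 0.118 439 [ 0.5642 -0.0937  0.1101] [ 0.5218 -0.1378  0.105 ] [ 0.6078 -0.0524  0.1178]
0.118 0.145 4 [ 0.5552 -0.085   0.1197] [ 0.5457 -0.1176  0.1183] [ 0.5803 -0.0646  0.1209]
scene (295, 335, 180, 245)
0.015 0.045 237 [0.5103 0.1368 0.0301] [0.478  0.0999 0.0151] [0.5264 0.1556 0.045 ]
0.05 0.06 254 [0.5019 0.1303 0.0553] [0.4725 0.1005
[... 201 characters left out ...]
0.118 0.145 96 [0.501  0.1296 0.1322] [0.4895 0.1189 0.1183] [0.5082 0.1365 0.1422]
scene (205, 270, 150, 225)
0.015 0.045 468 [ 0.591  -0.0534  0.0322] [ 0.5414 -0.1603  0.0151] [0.6266 0.0059 0.0449]
0.05 0.06 368 [ 0.583  -0.064   0.0552] [ 0.5356 -0.1628  0.05  ] [ 0.627  -0.0221  0.0598]
0.075 0.115 822 [ 0.5721 -0.0851  0.1025] [ 0.5192 -0.1404  0.075 ] [ 0.6098 -0.0474  0.1148]
0.105 0.118 502 [ 0.5661 -0.0918  0.1104] [ 0.5192 -0.1366  0.105 ] [ 0.608  -0.0489  0.1148]
[ 0.56529429 -0.09431627  0.10964671] ((0.6268931031227112, -0.11625806242227554), (0.06933166831731796, 0.20540444552898407), 70.28022003173828)
[ 0.56820492 -0.0988063   0.08025628] [0.49283666 0.11944616 0.10323647]
```

View pics/topz.png

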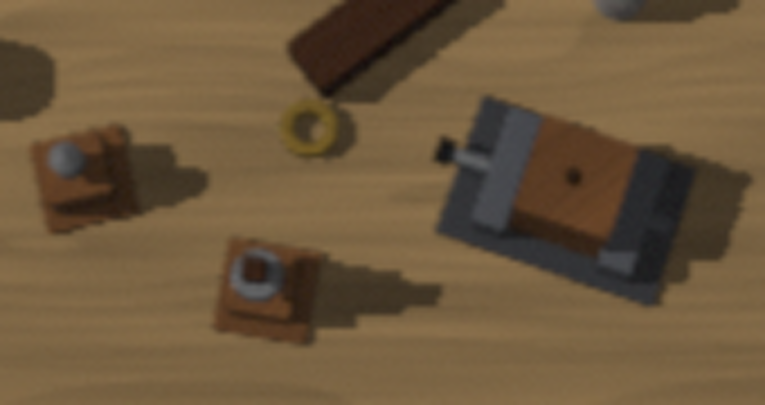

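The zoomed top view shows the gauge head at about (256,270) in the crop and the hole at (573,177). Next I'll work out where the wrist camera sits and plan a move that looks at both.

```bash
cat >> h.py <<'E'
from scipy.spatial.transform import Rotation as Ro
def delta(target):
    o=bot.get_obs(); R=Ro.from_quat(o['tool_rot'])
    d=R.inv().apply(np.array(target)-o['eef_pos']); 
    return d/0.2
def st():
    o=bot.get_obs(); R=Ro.from_quat(o['tool_rot']).as_matrix()
    print(o['clock'],np.round(o['eef_pos'],4),'xaxis',np.degrees(np.arctan2(R[1,0],R[0,0])).round(2),'z',R[:,2].round(4),'F',np.round(o['ft_force'],2),o['grip_width'],o['grasp_force'],np.round(o['joint_pos'],2)); return o
E
python3 - <<'E'
from h import *
o=st(); c=get_calibration('wrist'); R=cv2.Rodrigues(c['rvec'])[0]; C=-R.T@c['tvec']
T=Ro.from_quat(o['tool_rot']).as_matrix()
print('cam in tool',T.T@(C-o['eef_pos']),'cam axes in tool',(R@T).round(3),c['fov_y'])
print(delta([.5,-.06,.28]),delta([.53,0,.28]))
z=np.load('top.npz');W=z['W'];m=(abs(W[...,2]-.138)<.01);m[:, :195]=0;m[:,235:]=0;p=W[m][:,:2].astype(np.float32);print(len(p),p.min(0),p.max(0),cv2.minAreaRect(p))
E
```

```text
0.1 [ 0.1791 -0.4662  0.2475] xaxis 21.01 z [-7.0e-04  1.8e-03 -1.0e+00] F [-0.08  0.23 -0.25] 0.08553296722404007 0.0 [-1.2   0.24  0.    1.34  0.    1.57]
cam in tool [ 0.06986117 -0.00036371 -0.12451073] cam axes in tool [[ 0.001  1.    -0.001]
 [-0.961  0.001 -0.277]
 [-0.277  0.001  0.961]] 63.42556172829695
[ 2.22608142 -1.32103135 -0.15991909] [ 2.47368775 -1.54728543 -0.15947615]
72 [0.4894554  0.11963982] [0.9057333  0.16427644] ((0.6971061825752258, 0.1434500813484192), (0.41635167598724365, 0.035147905349731445), 1.810496211051941)
```

Call:
{"op": "apply_moves", "data": {
  "steps": [
    [[0.154, -0.0635, -0.006], [0, 0, 0], 1],
    [[0.154, -0.0635, -0.006], [0, 0, 0], 1],
    [[0.154, -0.0635, -0.006], [0, 0, 0], 1],
    [[0.154, -0.0635, -0.006], [0, 0, 0], 1],
    [[0.154, -0.0635, -0.006], [0, 0, 0], 1],
    [[0.154, -0.0635, -0.006], [0, 0, 0], 1],
    [[0.154, -0.0635, -0.006], [0, 0, 0], 1],
    [[0.154, -0.0635, -0.006], [0, 0, 0], 1]
  ]
}}

```text
clock: 0.77
eef_pos: [0.3736, -0.2821, 0.2576]
tool_rot: [0.983, 0.182, -0.0, -0.0]
ft_force: [0.9, -0.8, -0.4]
grip_width: 0.0855
grasp_force: 0.0
```

Call:
{"op": "apply_moves", "data": {
  "steps": [
    [[0.154, -0.0635, -0.006], [0, 0, 0], 1],
    [[0.154, -0.0635, -0.006], [0, 0, 0], 1],
    [[0.154, -0.0635, -0.006], [0, 0, 0], 1],
    [[0.154, -0.0635, -0.006], [0, 0, 0], 1],
    [[0.154, -0.0635, -0.006], [0, 0, 0], 1],
    [[0.154, -0.0635, -0.006], [0, 0, 0], 1],
    [[0.154, -0.0635, -0.006], [0, 0, 0], 1],
    [[0, 0, 0], [0, 0, 0], 1]
  ]
}}

```text
clock: 1.43
eef_pos: [0.5457, -0.1191, 0.2653]
tool_rot: [0.983, 0.185, 0.001, -0.001]
ft_force: [0.3, 0.1, 0.7]
grip_width: 0.0855
grasp_force: 0.0
```

```bash
python3 - <<'E'
from h import *
o=st(); c,im,d=cap('wrist'); save('pics/w1.png',im); W=cloud(c,d); np.savez('w1.npz',W=W,im=im); st()
f=192/np.tan(np.radians(c['fov_y'])/2)
R=cv2.Rodrigues(c['rvec'])[0]; q=R@np.array([.568,-.099,.11])+c['tvec']; print('hole px pred',q[:2]/q[2]*f+[c['cx'],c['cy']])
m=(abs(W[...,2]-.11)<.004); p=W[m]; r=cv2.minAreaRect(p[:,:2].astype(np.float32)); print(p.mean(0),r)
E
```

```text
1.4333 [ 0.5457 -0.1191  0.2653] xaxis 21.36 z [ 0.0011  0.002  -1.    ] F [0.3  0.11 0.7 ] 0.08552343277797922 0.0 [-0.22  0.35  0.2   1.42  0.    2.55]
1.4833 [ 0.5438 -0.1209  0.2651] xaxis 21.28 z [-1.1e-03  5.0e-04 -1.0e+00] F [-0.57 -0.17  0.28] 0.08535815651313954 0.0 [-0.22  0.35  0.2   1.42  0.    2.55]
hole px pred [241.69697309 152.60770986]
[ 0.56517795 -0.09556929  0.10881152] ((0.563910722732544, -0.09597998857498169), (0.07007219642400742, 0.07031838595867157), 70.47550201416016)
```

View pics/w1.png

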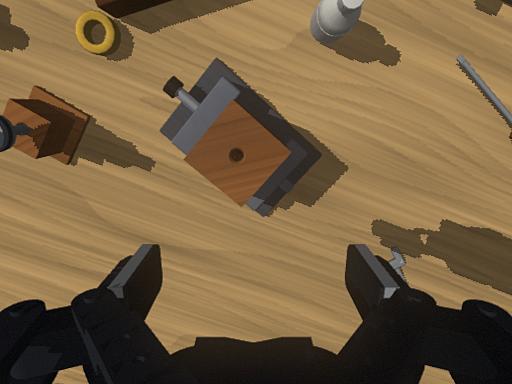

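The wrist picture shows the hole at (236,155) in the blank, the gauge's stand at the left edge and open space around the blank.

```bash
cat >> h.py <<'E'
def ray(c,u,v,z,shape=384):
    f=shape/2/np.tan(np.radians(c['fov_y'])/2); R=cv2.Rodrigues(c['rvec'])[0]; C=-R.T@c['tvec']
    r=R.T@np.array([(u-c['cx'])/f,(v-c['cy'])/f,1]); return C+r*(z-C[2])/r[2]
def blob(im,u,v,r=12,thr=None):
    g=cv2.cvtColor(im,cv2.COLOR_RGB2GRAY).astype(float)[v-r:v+r+1,u-r:u+r+1]
    w=np.clip(np.median(g)-15-g,0,None); yy,xx=np.mgrid[-r:r+1,-r:r+1]; return u+(w*xx).sum()/w.sum(),v+(w*yy).sum()/w.sum()
E
python3 - <<'E'
from h import *
o=st(); c,im,d=cap('wrist'); W=cloud(c,d)
p=blob(im,236,155); print(p,ray(c,*p,.11)); 
m=(abs(W[...,2]-.11)<.004); print(cv2.minAreaRect(W[m][:,:2].astype(np.float32)))
E
```

```text
1.4833 [ 0.5438 -0.1209  0.2651] xaxis 21.28 z [-1.1e-03  5.0e-04 -1.0e+00] F [-0.57 -0.17  0.28] 0.08535815651313954 0.0 [-0.22  0.35  0.2   1.42  0.    2.55]
(np.float64(234.77821834522865), np.float64(151.3391488236849)) [ 0.56457952 -0.09480643  0.11      ]
((0.5639445185661316, -0.0960112065076828), (0.0700797513127327, 0.0702102780342102), 70.44190216064453)
```

Call:
{"op": "apply_moves", "data": {
  "steps": [
    [[0, 0, 0], [0, 0, -0.039], 1],
    [[0, 0, 0], [0, 0, -0.039], 1],
    [[0, 0, 0], [0, 0, -0.039], 1],
    [[0, 0, 0], [0, 0, -0.039], 1],
    [[0, 0, 0], [0, 0, -0.039], 1],
    [[0, 0, 0], [0, 0, -0.039], 1],
    [[0, 0, 0], [0, 0, -0.039], 1],
    [[0, 0, 0], [0, 0, -0.039], 1]
  ]
}}

```text
clock: 2.2
eef_pos: [0.541, -0.1245, 0.2661]
tool_rot: [0.78, 0.625, -0.0, -0.0]
ft_force: [-1.4, -0.2, -0.3]
grip_width: 0.0852
grasp_force: 0.0
```

Call:
{"op": "apply_moves", "data": {
  "steps": [
    [[0.145, -0.061, 0], [0, 0, 0], 1],
    [[0.145, -0.061, 0], [0, 0, 0], 1],
    [[0.145, -0.061, 0], [0, 0, 0], 1],
    [[0.145, -0.061, 0], [0, 0, 0], 1],
    [[0.145, -0.061, 0], [0, 0, 0], 1],
    [[0.145, -0.061, 0], [0, 0, 0], 1],
    [[0.145, -0.061, 0], [0, 0, 0], 1],
    [[0.0, 0, 0], [0, 0, 0], 1]
  ]
}}

```text
clock: 2.87
eef_pos: [0.5024, 0.0968, 0.2663]
tool_rot: [0.78, 0.625, 0.0, -0.001]
ft_force: [0.7, -0.3, 0.0]
grip_width: 0.0856
grasp_force: 0.0
```

```bash
python3 - <<'E'
from h import *
st(); c,im,d=cap('wrist'); st(); c,im,d=cap('wrist');st(); save('pics/w2.png',im); W=cloud(c,d); np.savez('w2.npz',W=W,im=im)
for lo,hi in [(.05,.06),(.104,.114),(.134,.146)]:
    m=((W[...,2]>lo)&(W[...,2]<hi)&(abs(W[...,0]-.498)<.05)&(abs(W[...,1]-.128)<.05)); p=W[m]
    v,u=np.nonzero(m)
    if len(p): print(lo,len(p),p.mean(0),cv2.minAreaRect(p[:,:2].astype(np.float32)),u.mean(),v.mean(),'zmed',np.median(p[:,2]))
E
```

```text
2.8667 [0.5024 0.0968 0.2663] xaxis 77.41 z [-0.0011  0.0018 -1.    ] F [ 0.69 -0.3   0.04] 0.0855814356679412 0.0 [0.19 0.26 0.07 1.39 0.   1.98]
2.9167 [0.5029 0.0947 0.2663] xaxis 77.35 z [-7.e-04 -3.e-04 -1.e+00] F [ 0.53 -0.57  0.49] 0.08527506677874055 0.0 [ 0.19  0.26  0.07  1.39 -0.    1.98]
2.9667 [0.5033 0.0934 0.2663] xaxis 77.24 z [-4.e-04 -8.e-04 -1.e+00] F [-0.18 -0.26 -0.02] 0.08544942579186598 0.0 [ 0.18  0.26  0.07  1.39 -0.    1.98]
0.05 674 [0.50312179 0.13500567 0.05382592] ((0.498048335313797, 0.12646815180778503), (0.04598817974328995, 0.04600195214152336), 80.3404769897461) 245.54302670623144 133.7759643916914 zmed 0.05386512081780741
0.104 62 [0.49983523 0.12868481 0.10545473] ((0.49775028228759766, 0.12634460628032684), (0.032410282641649246, 0.030642177909612656), 41.77584457397461) 242.29032258064515 146.69354838709677 zmed 0.10423424483467694
0.134 385 [0.49816515 0.12691126 0.13860229] ((0.49799641966819763, 0.12658841907978058), (0.015969455242156982, 0.015951871871948242), 80.44422912597656) 239.42597402597403 154.75844155844155 zmed 0.13871494222409791
```

View pics/w2.png

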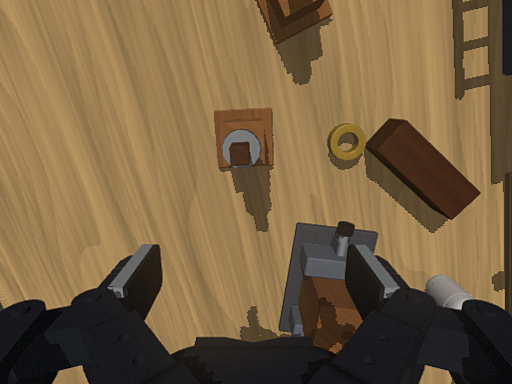

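The second wrist picture shows the gauge grip's top at (239,155), with the collar disc around it at (241,150). The measured 16 mm square at z of about 0.139 matches the grip. I'll align and descend.

Call:
{"op": "apply_moves", "data": {
  "steps": [
    [[0.05, -0.02, 0], [0, 0, -0.0175], 1],
    [[0.053, -0.0185, 0], [0, 0, 0], 1],
    [[0.053, -0.0185, 0], [0, 0, 0], 1],
    [[0, 0, 0.1], [0, 0, 0], 1],
    [[0, 0, 0.15], [0, 0, 0], 1],
    [[0, 0, 0.12], [0, 0, 0], 1],
    [[0, 0, 0.05], [0, 0, 0], 1],
    [[0, 0, 0], [0, 0, 0], 1]
  ]
}}

```text
clock: 3.63
eef_pos: [0.4967, 0.1256, 0.1796]
tool_rot: [0.765, 0.644, -0.003, -0.001]
ft_force: [-0.3, -0.2, 0.7]
grip_width: 0.0854
grasp_force: 0.0
```

```bash
python3 - <<'E'
from h import *
st(); c,im,d=cap('wrist'); W=cloud(c,d);st()
m=((W[...,2]>.134)&(W[...,2]<.146)&(abs(W[...,0]-.498)<.02)&(abs(W[...,1]-.128)<.02)); p=W[m]
print(len(p),p.mean(0),cv2.minAreaRect(p[:,:2].astype(np.float32)))
m=((W[...,2]>.1)&(W[...,2]<.112)&(abs(W[...,0]-.498)<.03)&(abs(W[...,1]-.128)<.03)); print(np.median(W[m][:,2]))
r=cv2.minAreaRect(p[:,:2].astype(np.float32))[0]
print(delta([r[0],r[1],.129]))
E
```

```text
3.6333 [0.4967 0.1256 0.1796] xaxis 80.25 z [-0.0059 -0.0016 -1.    ] F [-0.27 -0.18  0.71] 0.08537573301306065 0.0 [ 0.25  0.31 -0.08  1.18 -0.    1.99]
3.6833 [0.498  0.126  0.1815] xaxis 80.26 z [-2.6e-03 -7.0e-04 -1.0e+00] F [ 1.24 -0.44  0.44] 0.08517610352696348 0.0 [ 0.25  0.31 -0.08  1.18 -0.    1.99]
754 [0.49803136 0.12768768 0.13860165] ((0.49771422147750854, 0.12697800993919373), (0.01628686860203743, 0.015521361492574215), 80.62747955322266)
0.10300624502349684
[ 0.00492069 -0.00141081  0.262745  ]
```

Call:
{"op": "apply_moves", "data": {
  "steps": [
    [[0.005, 0, 0.08], [0, 0, 0], 1],
    [[0, 0, 0.08], [0, 0, 0], 1],
    [[0, 0, 0.06], [0, 0, 0], 1],
    [[0, 0, 0.045], [0, 0, 0], 1],
    [[0, 0, 0], [0, 0, 0], 1],
    [[0, 0, 0], [0, 0, 0], 0],
    [[0, 0, 0], [0, 0, 0], 0],
    [[0, 0, 0], [0, 0, 0], 0]
  ]
}}

```text
clock: 4.35
eef_pos: [0.4997, 0.1276, 0.1306]
tool_rot: [0.764, 0.645, 0.001, 0.001]
ft_force: [0.6, -0.2, 0.7]
grip_width: 0.0515
grasp_force: 0.0
```

Call:
{"op": "apply_moves", "data": {
  "steps": [
    [[0, 0, 0], [0, 0, 0], 0],
    [[0, 0, 0], [0, 0, 0], 0],
    [[0, 0, 0], [0, 0, 0], 0],
    [[0, 0, 0], [0, 0, 0], 0],
    [[0, 0, 0], [0, 0, 0], 0],
    [[0, 0, 0], [0, 0, 0], 0],
    [[0, 0, 0], [0, 0, 0], 0],
    [[0, 0, 0], [0, 0, 0], 0]
  ]
}}

```text
clock: 5.02
eef_pos: [0.4991, 0.1276, 0.1298]
tool_rot: [0.764, 0.645, 0.0, 0.0]
ft_force: [-1.1, 0.0, 5.5]
grip_width: 0.0147
grasp_force: 59.8
```

Call:
{"op": "apply_moves", "data": {
  "steps": [
    [[0, 0, -0.02], [0, 0, 0], 0],
    [[0, 0, -0.06], [0, 0, 0], 0],
    [[0, 0, -0.1], [0, 0, 0], 0],
    [[0, 0, -0.12], [0, 0, 0], 0],
    [[0, 0, -0.12], [0, 0, 0], 0],
    [[0, 0, -0.12], [0, 0, 0], 0],
    [[0, 0, -0.1], [0, 0, 0], 0],
    [[0, 0, -0.06], [0, 0, 0], 0]
  ]
}}

```text
clock: 5.68
eef_pos: [0.4993, 0.1275, 0.2713]
tool_rot: [0.764, 0.645, 0.001, 0.001]
ft_force: [0.5, -0.5, -1.9]
grip_width: 0.0146
grasp_force: 59.2
```

```bash
python3 - <<'E'
from h import *
o=st(); print(delta([.5646,-.0955,.275])); 
c=get_calibration('wrist'); f=192/np.tan(np.radians(c['fov_y'])/2);R=cv2.Rodrigues(c['rvec'])[0]
T=Ro.from_quat(o['tool_rot']).as_matrix()
for h in [.119,.084,0]:
    P=o['eef_pos']+T@[0,0,.1195-h]; q=R@P+c['tvec']; print(h,q[:2]/q[2]*f+[c['cx'],c['cy']])
E
```

```text
5.6833 [0.4993 0.1275 0.2713] xaxis 80.32 z [ 2.1e-03  4.0e-04 -1.0e+00] F [ 0.52 -0.45 -1.85] 0.01459654834470952 59.19021427631378 [ 0.25  0.26  0.09  1.4  -0.    1.99]
[-1.04423711  0.50930719 -0.01823572]
0.119 [254.02075513 266.86558435]
0.084 [253.82575887 235.23692713]
0 [253.56841277 193.49504062]
```

Call:
{"op": "apply_moves", "data": {
  "steps": [
    [[-0.08, 0.04, 0], [0, 0, 0], 0],
    [[-0.15, 0.073, 0], [0, 0, 0], 0],
    [[-0.19, 0.093, 0], [0, 0, 0], 0],
    [[-0.19, 0.093, 0], [0, 0, 0], 0],
    [[-0.19, 0.093, 0], [0, 0, 0], 0],
    [[-0.14, 0.068, 0], [0, 0, 0], 0],
    [[-0.08, 0.039, 0], [0, 0, 0], 0],
    [[-0.024, 0.01, 0], [0, 0, 0], 0]
  ]
}}

```text
clock: 6.35
eef_pos: [0.5637, -0.0971, 0.268]
tool_rot: [0.766, 0.643, -0.001, -0.0]
ft_force: [0.2, 0.0, -1.6]
grip_width: 0.0152
grasp_force: 59.2
```

Call:
{"op": "apply_moves", "data": {
  "steps": [
    [[0, 0, 0], [0, 0, 0], 0],
    [[0, 0, 0], [0, 0, 0], 0],
    [[0, 0, 0], [0, 0, 0], 0],
    [[0, 0, 0], [0, 0, 0], 0],
    [[0, 0, 0], [0, 0, 0], 0],
    [[0, 0, 0], [0, 0, 0], 0],
    [[0, 0, 0], [0, 0, 0], 0],
    [[0, 0, 0], [0, 0, 0], 0]
  ]
}}

```text
clock: 7.02
eef_pos: [0.5635, -0.0932, 0.2695]
tool_rot: [0.764, 0.645, 0.0, 0.0]
ft_force: [-0.3, -1.3, -0.6]
grip_width: 0.0145
grasp_force: 59.2
```

```bash
python3 - <<'E'
from h import *
o=st(); c,im,d=cap('wrist'); W=cloud(c,d); np.savez('w3.npz',W=W,im=im,rv=c['rvec'],tv=c['tvec']); st()
save('pics/w3.png',cv2.resize(im[120:300,160:350],None,fx=3,fy=3,interpolation=cv2.INTER_CUBIC))
f=192/np.tan(np.radians(c['fov_y'])/2);R=cv2.Rodrigues(c['rvec'])[0]
for P in ([.5646,-.0955,.11],[o['eef_pos'][0],o['eef_pos'][1],.1515]):
    q=R@np.array(P)+c['tvec']; print((q[:2]/q[2]*f+[c['cx'],c['cy']]-[160,120])*3)
E
```

```text
7.0167 [ 0.5635 -0.0932  0.2695] xaxis 80.37 z [ 2.e-04 -0.e+00 -1.e+00] F [-0.28 -1.28 -0.62] 0.014546350774938216 59.19967174530029 [-0.16  0.38  0.25  1.44 -0.    1.57]
7.0667 [ 0.5635 -0.0934  0.2694] xaxis 80.35 z [ 2.e-04 -0.e+00 -1.e+00] F [-0.06  0.09 -1.79] 0.014972063636525238 59.199875593185425 [-0.16  0.38  0.25  1.44  0.    1.57]
[285.00295058 191.50946799]
[280.66709716 222.01851277]
```

View pics/w3.png

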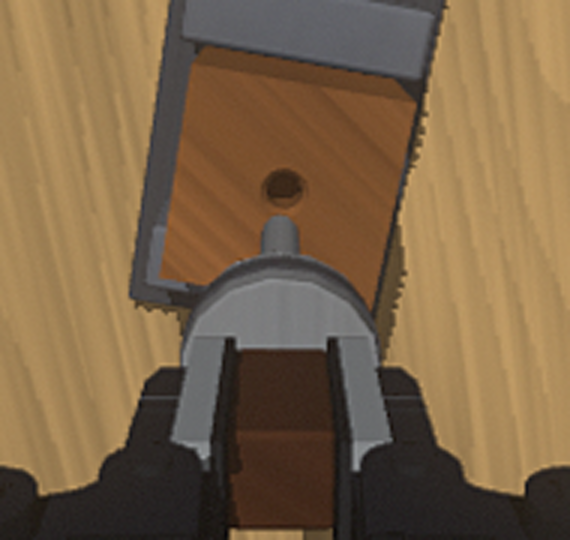

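The crop shows the hole mouth centred at about (284,187.5) and the rod's tip at about (280,220), where I predicted it. The tip is therefore known, and the hole is visible.

```bash
python3 - <<'E'
from h import *
c=get_calibration('wrist'); z=np.load('w3.npz'); c['rvec']=z['rv'];c['tvec']=z['tv']
h=ray(c,284/3+160-.33,187.5/3+120-.33,.1088); print(h); print(ray(c,284/3+160-.33,187.5/3+120-.33,.11));print(ray(c,280/3+160-.33,221.5/3+120-.33,.1503))
print(delta([h[0],h[1],.2435]))
W=z['W'];m=(abs(W[...,2]-.109)<.003); r=cv2.minAreaRect(W[m][:,:2].astype(np.float32));print(r)
E
```

```text
[ 0.56420505 -0.09409611  0.1088    ]
[ 0.56424939 -0.0938001   0.11      ]
[ 0.56309381 -0.09307495  0.1503    ]
[-0.00307703  0.00390666  0.12969037]
((0.5642147064208984, -0.09559886157512665), (0.07034522294998169, 0.07018043845891953), 70.47927856445312)
```

Call:
{"op": "apply_moves", "data": {
  "steps": [
    [[-0.003, 0.005, 0.03], [0, 0, 0], 0],
    [[0, 0, 0.05], [0, 0, 0], 0],
    [[0, 0, 0.05], [0, 0, 0], 0],
    [[0, 0, 0.04], [0, 0, 0], 0],
    [[0, 0, 0.025], [0, 0, 0], 0],
    [[0, 0, 0.02], [0, 0, 0], 0],
    [[0, 0, 0.02], [0, 0, 0], 0],
    [[0, 0, 0.02], [0, 0, 0], 0]
  ]
}}

```text
clock: 7.73
eef_pos: [0.5645, -0.0945, 0.218]
tool_rot: [0.764, 0.645, 0.0, 0.0]
ft_force: [0.5, 0.4, -0.9]
grip_width: 0.0148
grasp_force: 59.2
```

Call:
{"op": "apply_moves", "data": {
  "steps": [
    [[0, 0, 0.005], [0, 0, 0], 0],
    [[0, 0, 0], [0, 0, 0], 0],
    [[0, 0, 0], [0, 0, 0], 0],
    [[0, 0, 0], [0, 0, 0], 0],
    [[0, 0, 0], [0, 0, 0], 0],
    [[0, 0, 0], [0, 0, 0], 0],
    [[0, 0, 0], [0, 0, 0], 0],
    [[0, 0, 0], [0, 0, 0], 0]
  ]
}}

```text
clock: 8.4
eef_pos: [0.5645, -0.0944, 0.2174]
tool_rot: [0.764, 0.645, 0.0, 0.0]
ft_force: [0.2, 0.7, -1.1]
grip_width: 0.0149
grasp_force: 59.2
```

```bash
python3 -c "
from h import *
o=st();print(o['ft_torque'])"
```

```text
8.4 [ 0.5645 -0.0944  0.2174] xaxis 80.33 z [ 2.e-04 -0.e+00 -1.e+00] F [ 0.2   0.71 -1.12] 0.014868189759245342 59.185084104537964 [-0.17  0.4   0.15  1.32  0.    1.57]
[0.00362787 0.05424499 0.05848509]
```

Call:
{"op": "apply_moves", "data": {
  "steps": [
    [[0, 0, 0.006], [0, 0, 0], 0],
    [[0, 0, 0.006], [0, 0, 0], 0],
    [[0, 0, 0.006], [0, 0, 0], 0],
    [[0, 0, 0.006], [0, 0, 0], 0],
    [[0, 0, 0.006], [0, 0, 0], 0],
    [[0, 0, 0.006], [0, 0, 0], 0],
    [[0, 0, 0.006], [0, 0, 0], 0],
    [[0, 0, 0.006], [0, 0, 0], 0]
  ]
}}

```text
clock: 9.07
eef_pos: [0.5645, -0.0944, 0.2076]
tool_rot: [0.764, 0.645, 0.0, 0.0]
ft_force: [-0.4, -0.4, -1.4]
grip_width: 0.0151
grasp_force: 59.2
```

Call:
{"op": "apply_moves", "data": {
  "steps": [
    [[0, 0, 0.006], [0, 0, 0], 0],
    [[0, 0, 0.006], [0, 0, 0], 0],
    [[0, 0, 0.006], [0, 0, 0], 0],
    [[0, 0, 0.006], [0, 0, 0], 0],
    [[0, 0, 0.006], [0, 0, 0], 0],
    [[0, 0, 0.006], [0, 0, 0], 0],
    [[0, 0, 0.006], [0, 0, 0], 0],
    [[0, 0, 0.006], [0, 0, 0], 0]
  ]
}}

```text
clock: 9.73
eef_pos: [0.5647, -0.0942, 0.1982]
tool_rot: [0.764, 0.645, 0.0, 0.0]
ft_force: [0.5, 1.2, 2.7]
grip_width: 0.0148
grasp_force: 59.7
```

Call:
{"op": "apply_moves", "data": {
  "steps": [
    [[0, 0, 0.006], [0, 0, 0], 0],
    [[0, 0, 0.006], [0, 0, 0], 0],
    [[0, 0, 0.006], [0, 0, 0], 0],
    [[0, 0, 0.006], [0, 0, 0], 0],
    [[0, 0, 0.006], [0, 0, 0], 0],
    [[0, 0, 0.006], [0, 0, 0], 0],
    [[0, 0, 0.006], [0, 0, 0], 0],
    [[0, 0, 0.006], [0, 0, 0], 0]
  ]
}}

```text
clock: 10.4
eef_pos: [0.5644, -0.0946, 0.1884]
tool_rot: [0.764, 0.645, -0.0, 0.0]
ft_force: [0.3, -0.5, 3.0]
grip_width: 0.0149
grasp_force: 59.7
```

Call:
{"op": "apply_moves", "data": {
  "steps": [
    [[0, 0, 0.003], [0, 0, 0], 0],
    [[0, 0, 0.003], [0, 0, 0], 0],
    [[0, 0, 0.003], [0, 0, 0], 0],
    [[0, 0, 0.003], [0, 0, 0], 0],
    [[0, 0, 0.003], [0, 0, 0], 0],
    [[0, 0, 0.003], [0, 0, 0], 0],
    [[0, 0, 0.003], [0, 0, 0], 0],
    [[0, 0, 0.003], [0, 0, 0], 0]
  ]
}}

```text
clock: 11.07
eef_pos: [0.5645, -0.0943, 0.1837]
tool_rot: [0.764, 0.645, 0.0, -0.0]
ft_force: [-0.5, -0.5, 3.6]
grip_width: 0.0148
grasp_force: 59.8
```

Call:
{"op": "apply_moves", "data": {
  "steps": [
    [[0, 0, 0.0025], [0, 0, 0], 0],
    [[0, 0, 0.0025], [0, 0, 0], 0],
    [[0, 0, 0.0025], [0, 0, 0], 0],
    [[0, 0, 0.0025], [0, 0, 0], 0],
    [[0, 0, 0], [0, 0, 0], 0],
    [[0, 0, 0], [0, 0, 0], 0],
    [[0, 0, 0], [0, 0, 0], 0],
    [[0, 0, 0], [0, 0, 0], 0]
  ]
}}

```text
clock: 11.73
eef_pos: [0.5644, -0.0944, 0.1816]
tool_rot: [0.764, 0.645, -0.0, -0.0]
ft_force: [1.1, 0.4, 2.7]
grip_width: 0.0149
grasp_force: 59.6
```

Call:
{"op": "apply_moves", "data": {
  "steps": [
    [[0, 0, 0.001], [0, 0, 0], 0],
    [[0, 0, 0.001], [0, 0, 0], 0],
    [[0, 0, 0.001], [0, 0, 0], 0],
    [[0, 0, 0.001], [0, 0, 0], 0],
    [[0, 0, 0.001], [0, 0, 0], 0],
    [[0, 0, 0.001], [0, 0, 0], 0],
    [[0, 0, 0.001], [0, 0, 0], 0],
    [[0, 0, 0.001], [0, 0, 0], 0]
  ]
}}

```text
clock: 12.4
eef_pos: [0.5644, -0.0944, 0.1801]
tool_rot: [0.764, 0.645, -0.0, 0.0]
ft_force: [0.2, -0.6, 2.1]
grip_width: 0.0152
grasp_force: 59.7
```

Call:
{"op": "apply_moves", "data": {
  "steps": [
    [[0, 0, 0.001], [0, 0, 0], 0],
    [[0, 0, 0.001], [0, 0, 0], 0],
    [[0, 0, 0.001], [0, 0, 0], 0],
    [[0, 0, 0.001], [0, 0, 0], 0],
    [[0, 0, 0.001], [0, 0, 0], 0],
    [[0, 0, 0.001], [0, 0, 0], 0],
    [[0, 0, 0.001], [0, 0, 0], 0],
    [[0, 0, 0.001], [0, 0, 0], 0]
  ]
}}

```text
clock: 13.07
eef_pos: [0.5644, -0.0944, 0.1785]
tool_rot: [0.764, 0.645, -0.0, -0.0]
ft_force: [-0.2, 0.2, 1.8]
grip_width: 0.0149
grasp_force: 59.7
```

Call:
{"op": "apply_moves", "data": {
  "steps": [
    [[0, 0, 0.001], [0, 0, 0], 0],
    [[0, 0, 0.001], [0, 0, 0], 0],
    [[0, 0, 0.001], [0, 0, 0], 0],
    [[0, 0, 0.001], [0, 0, 0], 0],
    [[0, 0, 0.001], [0, 0, 0], 0],
    [[0, 0, 0.001], [0, 0, 0], 0],
    [[0, 0, 0.001], [0, 0, 0], 0],
    [[0, 0, 0.001], [0, 0, 0], 0]
  ]
}}

```text
clock: 13.73
eef_pos: [0.5645, -0.0945, 0.1775]
tool_rot: [0.764, 0.645, 0.0, 0.0]
ft_force: [-0.5, 0.3, 6.9]
grip_width: 0.0151
grasp_force: 60.3
```

Call:
{"op": "apply_moves", "data": {
  "steps": [
    [[0, 0, 0.001], [0, 0, 0], 0],
    [[0, 0, 0.001], [0, 0, 0], 0],
    [[0, 0, 0.001], [0, 0, 0], 0],
    [[0, 0, 0], [0, 0, 0], 0],
    [[0, 0, 0], [0, 0, 0], 0],
    [[0, 0, 0], [0, 0, 0], 0],
    [[0, 0, 0], [0, 0, 0], 0],
    [[0, 0, 0], [0, 0, 0], 0]
  ]
}}

```text
clock: 14.4
eef_pos: [0.5645, -0.0945, 0.1774]
tool_rot: [0.764, 0.645, 0.0, 0.0]
ft_force: [-1.0, 0.9, 8.5]
grip_width: 0.0147
grasp_force: 60.6
```

Call:
{"op": "apply_moves", "data": {
  "steps": [
    [[0, 0, 0.001], [0, 0, 0], 0],
    [[0, 0, 0.001], [0, 0, 0], 0],
    [[0, 0, 0.001], [0, 0, 0], 0],
    [[0, 0, 0.001], [0, 0, 0], 0],
    [[0, 0, 0], [0, 0, 0], 0],
    [[0, 0, 0], [0, 0, 0], 0],
    [[0, 0, 0], [0, 0, 0], 0],
    [[0, 0, 0], [0, 0, 0], 0]
  ]
}}

```text
clock: 15.07
eef_pos: [0.5646, -0.0944, 0.1774]
tool_rot: [0.764, 0.645, 0.001, 0.001]
ft_force: [-1.6, 0.9, 11.5]
grip_width: 0.0149
grasp_force: 61.0
```

Call:
{"op": "apply_moves", "data": {
  "steps": [
    [[0, 0, 0.001], [0, 0, 0], 0],
    [[0, 0, 0.001], [0, 0, 0], 0],
    [[0, 0, 0.001], [0, 0, 0], 0],
    [[0, 0, 0.001], [0, 0, 0], 0],
    [[0, 0, 0.001], [0, 0, 0], 0],
    [[0, 0, 0], [0, 0, 0], 0],
    [[0, 0, 0], [0, 0, 0], 0],
    [[0, 0, 0], [0, 0, 0], 0]
  ]
}}

```text
clock: 15.73
eef_pos: [0.5647, -0.0945, 0.1773]
tool_rot: [0.764, 0.645, 0.001, 0.001]
ft_force: [-3.1, -0.0, 14.7]
grip_width: 0.015
grasp_force: 61.6
```

It has bottomed: about 15 N with no further motion, at a depth of about 52 mm. I'll ease the load, then open just enough to clear the grip.

Call:
{"op": "apply_moves", "data": {
  "steps": [
    [[0, 0, -0.002], [0, 0, 0], 0],
    [[0, 0, -0.003], [0, 0, 0], 0],
    [[0, 0, -0.003], [0, 0, 0], 0],
    [[0, 0, -0.002], [0, 0, 0], 0],
    [[0, 0, 0], [0, 0, 0], 0],
    [[0, 0, 0], [0, 0, 0], 0],
    [[0, 0, 0], [0, 0, 0], 0.27],
    [[0, 0, 0], [0, 0, 0], 0.27]
  ]
}}

```text
clock: 16.4
eef_pos: [0.5638, -0.0943, 0.1758]
tool_rot: [0.764, 0.645, -0.001, -0.001]
ft_force: [-0.3, 1.2, -0.7]
grip_width: 0.0227
grasp_force: 0.0
```

Call:
{"op": "apply_moves", "data": {
  "steps": [
    [[0, 0, 0], [0, 0, 0], 0.27],
    [[0, 0, 0], [0, 0, 0], 0.27],
    [[0, 0, 0], [0, 0, 0], 0.27],
    [[0, 0, 0], [0, 0, 0], 0.27],
    [[0, 0, 0], [0, 0, 0], 0.27],
    [[0, 0, 0], [0, 0, 0], 0.27],
    [[0, 0, 0], [0, 0, 0], 0.27],
    [[0, 0, 0], [0, 0, 0], 0.27]
  ]
}}

```text
clock: 17.07
eef_pos: [0.5644, -0.0944, 0.1765]
tool_rot: [0.764, 0.645, -0.0, -0.0]
ft_force: [-0.4, -0.1, -0.3]
grip_width: 0.0231
grasp_force: 0.0
```

```bash
python3 - <<'E'
from h import *
st(); c,im,d=cap('wrist'); W=cloud(c,d); save('pics/w4.png',cv2.resize(im[140:340,150:360],None,fx=2.8,fy=2.8,interpolation=cv2.INTER_CUBIC))
p=W[150:330,200:310].reshape(-1,3); p=p[np.hypot(p[:,0]-.5645,p[:,1]+.0944)<.02]
print(np.histogram(p[:,2],bins=np.arange(.1,.2,.003)))
E
```

```text
17.0667 [ 0.5644 -0.0944  0.1765] xaxis 80.33 z [-0. -0. -1.] F [-0.37 -0.11 -0.26] 0.02310520397849798 0.0 [-0.17  0.42  0.07  1.22 -0.    1.57]
(array([   0,    0,  573,  509,    0,    0,    0,    0,    0,    0,    0,
         12,   38,   70,  139,  176, 1147,  339,    0,   65,  130,  179,
        198,  201,  225,  232,  257,  271, 1315,  307,  179,  448,  341]), array([0.1  , 0.103, 0.106, 0.109, 0.112, 0.115, 0.118, 0.121, 0.124,
       0.127, 0.13 , 0.133, 0.136, 0.139, 0.142, 0.145, 0.148, 0.151,
       0.154, 0.157, 0.16 , 0.163, 0.166, 0.169, 0.172, 0.175, 0.178,
       0.181, 0.184, 0.187, 0.19 , 0.193, 0.196, 0.199]))
```

View pics/w4.png

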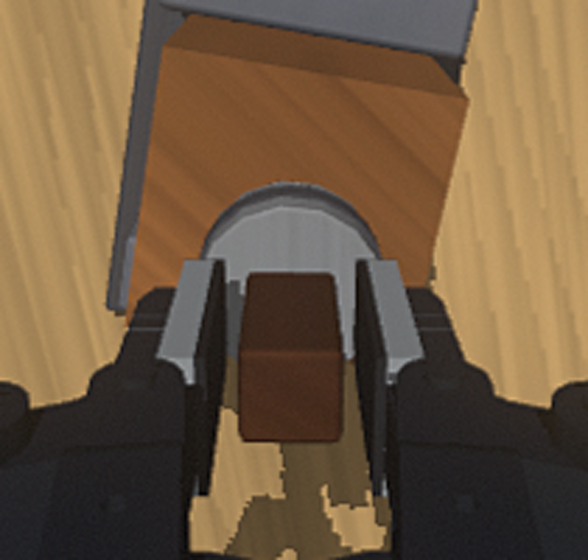

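The crop shows the grip standing free between the fingers with the fingertips above the collar. I'll push the collar down.

Call:
{"op": "apply_moves", "data": {
  "steps": [
    [[0, 0, 0.009], [0, 0, 0], 0.27],
    [[0, 0, 0.009], [0, 0, 0], 0.27],
    [[0, 0, 0.009], [0, 0, 0], 0.27],
    [[0, 0, 0.009], [0, 0, 0], 0.27],
    [[0, 0, 0.009], [0, 0, 0], 0.27],
    [[0, 0, 0.009], [0, 0, 0], 0.27],
    [[0, 0, 0.009], [0, 0, 0], 0.27],
    [[0, 0, 0.009], [0, 0, 0], 0.27]
  ]
}}

```text
clock: 17.78
eef_pos: [0.5645, -0.0944, 0.1622]
tool_rot: [0.764, 0.645, 0.0, 0.0]
ft_force: [-0.5, 0.3, 2.0]
grip_width: 0.0232
grasp_force: 1.3
```

Call:
{"op": "apply_moves", "data": {
  "steps": [
    [[0, 0, 0.009], [0, 0, 0], 0.27],
    [[0, 0, 0.009], [0, 0, 0], 0.27],
    [[0, 0, 0.009], [0, 0, 0], 0.27],
    [[0, 0, 0.009], [0, 0, 0], 0.27],
    [[0, 0, 0.006], [0, 0, 0], 0.27],
    [[0, 0, 0.006], [0, 0, 0], 0.27],
    [[0, 0, 0.006], [0, 0, 0], 0.27],
    [[0, 0, 0.006], [0, 0, 0], 0.27]
  ]
}}

```text
clock: 18.45
eef_pos: [0.5644, -0.0944, 0.15]
tool_rot: [0.764, 0.645, -0.0, -0.0]
ft_force: [-1.2, -0.3, 1.7]
grip_width: 0.0231
grasp_force: 1.3
```

Call:
{"op": "apply_moves", "data": {
  "steps": [
    [[0, 0, 0.004], [0, 0, 0], 0.27],
    [[0, 0, 0.004], [0, 0, 0], 0.27],
    [[0, 0, 0.004], [0, 0, 0], 0.27],
    [[0, 0, 0.003], [0, 0, 0], 0.27],
    [[0, 0, 0.003], [0, 0, 0], 0.27],
    [[0, 0, 0.003], [0, 0, 0], 0.27],
    [[0, 0, 0.003], [0, 0, 0], 0.27],
    [[0, 0, 0.002], [0, 0, 0], 0.27]
  ]
}}

```text
clock: 19.12
eef_pos: [0.5644, -0.0944, 0.1449]
tool_rot: [0.764, 0.645, 0.0, 0.0]
ft_force: [-0.5, -0.1, 2.5]
grip_width: 0.0235
grasp_force: 1.3
```

Call:
{"op": "apply_moves", "data": {
  "steps": [
    [[0, 0, 0.002], [0, 0, 0], 0.27],
    [[0, 0, 0.002], [0, 0, 0], 0.27],
    [[0, 0, 0.001], [0, 0, 0], 0.27],
    [[0, 0, 0.001], [0, 0, 0], 0.27],
    [[0, 0, 0], [0, 0, 0], 0.27],
    [[0, 0, 0], [0, 0, 0], 0.27],
    [[0, 0, 0], [0, 0, 0], 0.27],
    [[0, 0, 0], [0, 0, 0], 0.27]
  ]
}}

```text
clock: 19.78
eef_pos: [0.5644, -0.0944, 0.1437]
tool_rot: [0.764, 0.645, 0.0, -0.0]
ft_force: [0.3, 0.8, 2.4]
grip_width: 0.0233
grasp_force: 1.0
```

Call:
{"op": "apply_moves", "data": {
  "steps": [
    [[0, 0, 0.001], [0, 0, 0], 0.27],
    [[0, 0, 0.001], [0, 0, 0], 0.27],
    [[0, 0, 0.001], [0, 0, 0], 0.27],
    [[0, 0, 0.001], [0, 0, 0], 0.27],
    [[0, 0, 0.001], [0, 0, 0], 0.27],
    [[0, 0, 0.001], [0, 0, 0], 0.27],
    [[0, 0, 0], [0, 0, 0], 0.27],
    [[0, 0, 0], [0, 0, 0], 0.27]
  ]
}}

```text
clock: 20.45
eef_pos: [0.5644, -0.0944, 0.1431]
tool_rot: [0.764, 0.645, 0.0, 0.0]
ft_force: [-1.3, 0.3, 5.7]
grip_width: 0.0235
grasp_force: 2.8
```

Call:
{"op": "apply_moves", "data": {
  "steps": [
    [[0, 0, 0.001], [0, 0, 0], 0.27],
    [[0, 0, 0.001], [0, 0, 0], 0.27],
    [[0, 0, 0.001], [0, 0, 0], 0.27],
    [[0, 0, 0.001], [0, 0, 0], 0.27],
    [[0, 0, 0.001], [0, 0, 0], 0.27],
    [[0, 0, 0], [0, 0, 0], 0.27],
    [[0, 0, 0], [0, 0, 0], 0.27],
    [[0, 0, 0], [0, 0, 0], 0.27]
  ]
}}

```text
clock: 21.12
eef_pos: [0.5644, -0.0944, 0.1431]
tool_rot: [0.764, 0.645, 0.0, 0.0]
ft_force: [-3.8, 0.7, 10.5]
grip_width: 0.0228
grasp_force: 5.1
```

The collar is seated: 10 N with no motion at the predicted height. I'll retreat straight up.

Call:
{"op": "apply_moves", "data": {
  "steps": [
    [[0, 0, -0.005], [0, 0, 0], 0.27],
    [[0, 0, -0.01], [0, 0, 0], 0.27],
    [[0, 0, -0.02], [0, 0, 0], 0.3],
    [[0, 0, -0.04], [0, 0, 0], 0.35],
    [[0, 0, -0.06], [0, 0, 0], 0.4],
    [[0, 0, -0.1], [0, 0, 0], 0.5],
    [[0, 0, -0.15], [0, 0, 0], 0.5],
    [[0, 0, -0.15], [0, 0, 0], 0.5]
  ]
}}

```text
clock: 21.78
eef_pos: [0.5637, -0.0944, 0.249]
tool_rot: [0.764, 0.645, -0.001, -0.001]
ft_force: [1.0, -0.2, 0.8]
grip_width: 0.0428
grasp_force: 0.0
```

Call:
{"op": "apply_moves", "data": {
  "steps": [
    [[0, 0, -0.05], [0, 0, 0], 0.5],
    [[0, 0, 0], [0, 0, 0], 0.5],
    [[0, 0, 0], [0, 0, 0], 0.5],
    [[0, 0, 0], [0, 0, 0], 0.5],
    [[0, 0, 0], [0, 0, 0], 0.5],
    [[0, 0, 0], [0, 0, 0], 0.5],
    [[0, 0, 0], [0, 0, 0], 0.5],
    [[0, 0, 0], [0, 0, 0], 0.5]
  ]
}}

```text
clock: 22.45
eef_pos: [0.5641, -0.0944, 0.2577]
tool_rot: [0.764, 0.645, -0.0, -0.001]
ft_force: [0.2, 0.0, 0.8]
grip_width: 0.0426
grasp_force: 0.0
```

```bash
python3 - <<'E'
from h import *
st(); c,im,d=cap('wrist'); W=cloud(c,d); c2,im2,d2=cap('scene')
save('pics/w5.png',np.hstack([cv2.resize(im[100:330,150:370],(380,397)),cv2.resize(im2[120:240,190:300],(364,397),interpolation=cv2.INTER_CUBIC)]))
p=W.reshape(-1,3); p=p[np.hypot(p[:,0]-.5645,p[:,1]+.0944)<.025]
for lo,hi in [(.105,.113),(.118,.13),(.18,.195)]:
    q=p[(p[:,2]>lo)&(p[:,2]<hi)]; print(len(q),np.median(q,0))
E
```

```text
22.45 [ 0.5641 -0.0944  0.2577] xaxis 80.33 z [-1.5e-03  3.0e-04 -1.0e+00] F [0.21 0.03 0.77] 0.0425686840485596 0.0 [-0.17  0.38  0.23  1.42  0.    1.57]
869 [ 0.56772435 -0.08287562  0.10889332]
961 [ 0.56608224 -0.08973368  0.12483334]
571 [ 0.56450987 -0.094452    0.1862105 ]
```

View pics/w5.png

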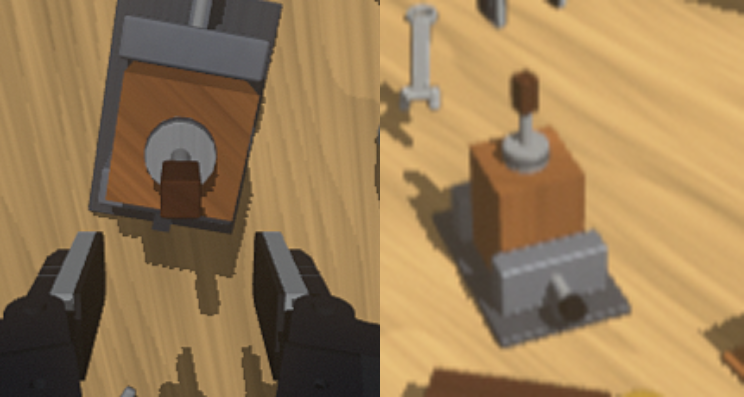

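The picture shows the gauge upright, with the collar flat on the blank (top 15.9 mm above the face, against a 16 mm collar). The grip is clear of the gripper.

```bash
python3 -c "
from workcell import bot
print(bot.job_done())"
```

```text
the job is handed in; nothing more can be done
None
```

The job is handed in at about 22.5 s: the gauge stands bottomed in the blank at about 52.5 mm (about 15 N with no further travel), its collar is on the top face, the arm is clear, and I saw no contact with anything else on the bench.

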